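# Line up a cobalt glaze blend by shade

### The job

Four blue glaze test tiles stand about the pottery bench. Stand them on the four green squares of the wooden tile rail, one to a square, so that the row deepens step by step in shade from the white tile at one end to the near-black tile at the other, each upright, centred on its square and facing square across the rail as the end tiles do. Fired clay chips, so set each tile down and never drop it, and leave the two end tiles where they stand.

Things in the scene. Friction and masses are not known exactly. Their poses are not given: they have to be found in the camera images.
- tile_pale_mid (a point): Loose inverted-T glaze test tile, very pale blue, the palest of the four blues; starts on the bench top. Foot 46 x 46 mm, 8 mm thick; from the middle of the foot rises an upright plate 8 mm thick (along the tile's x) and 46 mm wide (along y), its top edge 70 mm above the underside. About 85 g. This point is the tile's centre, 35 mm above its underside; z up, x square to the plate's faces. The two faces are alike.
- tile_light_mid (a point): Loose inverted-T glaze test tile, light sky blue, second palest; starts on the bench top. Same shape, size and axes as the pale tile.
- tile_medium_mid (a point): Loose inverted-T glaze test tile, strong medium blue, third; starts on the bench top. Same shape, size and axes as the pale tile.
- tile_deep_mid (a point): Loose inverted-T glaze test tile, deep dark blue, the darkest of the four, though clearly bluer and lighter than the near-black end tile; starts on the bench top. Same shape, size and axes as the pale tile.
- end_white_mid (a point): White end tile of the blend, already standing at one end of the rail (either end); loose, same shape, size and axes as the pale tile.
- end_navy_mid (a point): Near-black navy end tile of the blend, already standing at the other end of the rail; loose, same shape, size and axes as the pale tile.
- mark_1: Square 1 of 4 in a row (counted along the rail from its +y end): flat green painted square, 54 x 54 mm, on the wooden tile rail. Origin: its centre, on the rail's top face 18 mm above the bench; y along the rail, x across it. Rail: fixed plank 440 x 100 mm; a strip 14 mm high along its +x edge starts 40 mm from the line of squares.
- mark_2: Square 2 of 4 in a row (counted along the rail from its +y end): flat green painted square, 54 x 54 mm, on the wooden tile rail. Origin: its centre, on the rail's top face 18 mm above the bench; y along the rail, x across it. Squares and end tiles stand in one line at 70 mm pitch.
- mark_3: Square 3 of 4 in a row (counted along the rail from its +y end): flat green painted square, 54 x 54 mm, on the wooden tile rail. Origin: its centre, on the rail's top face 18 mm above the bench; y along the rail, x across it. Squares and end tiles stand in one line at 70 mm pitch.
- mark_4: Square 4 of 4 in a row (counted along the rail from its +y end): flat green painted square, 54 x 54 mm, on the wooden tile rail. Origin: its centre, on the rail's top face 18 mm above the bench; y along the rail, x across it. Squares and end tiles stand in one line at 70 mm pitch.
Mind the look-alikes: they are no part of the job. Several things look just like the part that bears tile_medium_mid: the one meant starts farthest from the robot's base. What is shaped like the part that bears tile_deep_mid but pink is not meant.

How it is judged:
By the outcome, as a careful person would: the job done as asked, in the order asked, and still so for the second after the job is handed in, with the robot touching nothing.
It also fails if it takes over 93 s, if anything falls off the work surface, if the arm or the gripper's body presses on something with over 40 N, if the wrist force passes 120 N, or if a joint passes its speed limit or range.

### The arm

A 6-joint arm with a two-finger parallel gripper is mounted at the origin on the work surface. World frame = base frame: x ahead of the robot, y to its left, z up, the work surface at z = 0. Lengths are in m, angles in rad, forces in N, time in s.
With the tool pointing down it reaches from about 0.275 to 0.85 m from the base axis. Payload 19 kg.
Tool frame: the origin (TCP) lies midway between the tips of the shut fingers; the grasp point (between the pads) lies ctrl.grip_point_offset behind it (ctrl.grip_point_offset is the distance from the TCP to the grasp point, in m); z points along the fingers, y is the line along which they close (so a half turn about z gives the same grasp; the last joint's range is limited). The gripper opens to 85 mm and grips with 20 to 120 N. Pads are 22 mm wide; open, the fingers measure 114 mm over their backs; the gripper's body (76 mm by 85 mm) begins 54 mm behind the grasp point. The pads swing forward as they close: fully open they stand 13 mm farther back than shut.
Start: joints at [1.135, 0.15, 1.437, -0, 1.554, -0.134], TCP at [0.171, 0.549, 0.202] pointing down, gripper open.
Joint ranges: [-2.8, 2.8], [-0.68, 2.1], [0.12, 2.68], [-1.39, 4.53], [0.16, 2.79], [-2.81, 2.81]. Speed limits (rad/s): [1.89, 1.89, 2.22, 3.01, 3.01, 3.01].

### API

Orientations are given as a rotation vector (axis times angle).
In Python, from rig import ctrl gives the robot as it stands.
- The arm moves only by the shell command python3 -m jog 'ROWS' [OPENING] [FORCE]. ROWS is JSON, a list of rows, each a list of 2 entries, a list of its own where there are three numbers: the shift along the tool's x, y, z in m, then the turn about the tool's z in degrees. A call has 1 to 12 rows; each row is the pose to reach, as a shift and turn from the pose commanded when the call began, along the tool's axes at that moment; what a row does not reach only later rows make up. A row lasts 1/12 s, in which the tool goes at most 41.7 mm and 7.16 degrees, less where a joint would pass 70% of its speed; a pose out of reach is approached as far as the arm can. A call with a gripper value outside its range is refused whole. OPENING is the closure, from -1 (fully open) to 1 (shut), set as the call begins (- or left out, the last holds). The fingers move at their own pace and stop on an object; FORCE is the grip in N (left out, the last holds). Time passes only in rows, so rows that repeat a pose let the fingers close. It gives the time, the measured TCP pose, the force, the opening and the grip force at its end, in the units of the state.
- ctrl.sense(): the state, without advancing time (a new reading comes with each control period).
- ctrl.capture(name): name is "scene" or "top" or "wrist"; returns the picture (420x560x3 uint8, blue, green, red); there is no depth.
- ctrl.get_calibration(name): a dict with "camera_matrix" (3x3 intrinsics, pixels), "R" (3x3) and "t" (3): a world point X has camera coordinates R X + t. Camera axes: x right, y down, z forward; pixel columns grow to the right and rows downward; lengths in m; the calibration is good to about 2 mm. A picture is of the moment at which its call begins: read the wrist's pose just before it. get_calibration takes no time and is no camera call; for the wrist camera it gives the pose at the moment of the call.
- ctrl.finish_job(): hands the job in; it is judged then, once.
The state is a dict: "clock": time; "q": joint angles; "dq": joint speeds; "tau": joint torques, N m; "eef_pos": TCP position; "tcp_rot": TCP orientation; "ft_force": force on the tool from outside, world axes, zero at the start; "ft_torque": the same for the moment, N m; "gripper_width": finger opening in m; "gripper_force": force on a finger pad.
Only numpy, scipy, OpenCV 4.12 (cv2) and the standard library are available. Lean on these libraries where they do the work, as an engineer would, in place of code of your own. Each camera call takes 0.05 s, during which the arm holds its last target. There are 200 camera calls.

## Working session

There is one attempt and no reset: what is moved stays moved. The work goes in short steps, Python scripts to look and compute and a shell command to move; the robot and the scene stay as the last step left them, time stands still between calls to the robot, and variables do not carry over. Pictures are saved under pics/ and viewed, at most 14 in all, crops included, and the job is handed in when it is done.

```bash
ls; mkdir -p pics; python3 - <<'E'
from rig import ctrl
import cv2
for n in("scene","top"):
    cv2.imwrite(f"pics/{n}0.png",ctrl.capture(n))
    c=ctrl.get_calibration(n);print(n,c)
s=ctrl.sense();print(s["clock"],s["eef_pos"],s["tcp_rot"],s["gripper_width"],ctrl.grip_point_offset)
E
```

```text
pics
scene {'camera_matrix': array([[400.18341048,   0.        , 288.02503797],
       [  0.        , 400.18341048, 208.21996169],
       [  0.        ,   0.        ,   1.        ]]), 'R': array([[-0.1603123 ,  0.98703266, -0.00815384],
       [ 0.71036036,  0.1096322 , -0.69524739],
       [-0.68533796, -0.11724888, -0.71872427]]), 't': array([ 0.07810035, -0.34238608,  1.41829653])}
top {'camera_matrix': array([[533.27539201,   0.        , 282.25121373],
       [  0.        , 533.27539201, 203.9915417 ],
       [  0.        ,   0.        ,   1.        ]]), 'R': array([[ 0.02169793, -0.99973085,  0.00821168],
       [-0.99546374, -0.0223649 , -0.09247564],
       [ 0.0926344 , -0.0061679 , -0.99568109]]), 't': array([-0.02322634,  0.55768178,  1.35140671])}
0.1 [0.17082789 0.54880144 0.20163576] [-4.72133047e-01 -3.10559944e+00  1.62813445e-03] 0.08508407490404023 0.0187
```

View pics/top0.png

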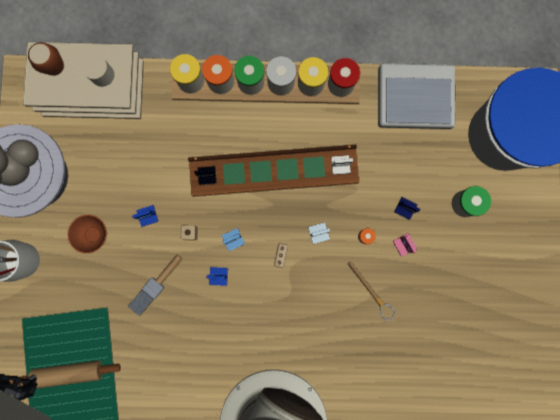

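View pics/scene0.png

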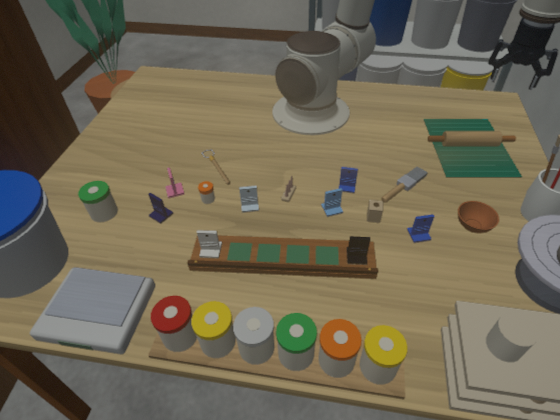

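The top view shows navy at the rail's +y (left) end (206,175) and white at (341,164). Tiles: pale (319,233), light (233,240), far medium (147,216), deep (406,208). The decoys are the near medium tile (218,276) and the pink one (405,244). So deep goes to mark 1, medium to 2, light to 3 and pale to 4.

```bash
cat > h.py <<'E'
import numpy as np,cv2
from rig import ctrl
from scipy.optimize import minimize
def ray(c,uv,z):
    K,R,t=c["camera_matrix"],c["R"],c["t"]
    d=R.T@np.linalg.inv(K)@np.array([*uv,1.]);o=-R.T@t
    return o+d*(z-o[2])/d[2]
def proj(c,P):
    q=(c["R"]@np.asarray(P).T).T+c["t"];q=q@c["camera_matrix"].T
    return q[:,:2]/q[:,2:]
def box(x,y,a,hx,hy,z0,z1):
    ca,sa=np.cos(a),np.sin(a)
    return np.array([[x+ca*i*hx-sa*j*hy,y+sa*i*hx+ca*j*hy,z] for i in(-1,1) for j in(-1,1) for z in(z0,z1)])
def sil(c,p,zb,shape,S=4):
    m=np.zeros((shape[0]*S,shape[1]*S),np.uint8)
    for hx,z0,z1 in((.023,zb,zb+.008),(.004,zb,zb+.07)):
        q=proj(c,box(*p,hx,.023,z0,z1))
        h=cv2.convexHull(((q+.5)*S*16-8).astype(np.int32))
        cv2.fillConvexPoly(m,h,255,shift=4)
    return cv2.resize(m,(shape[1],shape[0]),interpolation=cv2.INTER_AREA)/255.
def fit(views,p0,zb=0.,yaws=np.deg2rad(np.arange(-90,90,15))):
    """views: list of (calib, float mask). p0 = x,y ; returns x,y,yaw,cost"""
    def f(p): return sum(np.abs(sil(c,p,zb,m.shape)-m).sum()/m.sum() for c,m in views)
    best=min(yaws,key=lambda a:f([*p0,a]))
    r=None;p=np.array([*p0,best])
    for k in(1,.4):
        s=np.vstack([p,p+[.008*k,0,0],p+[0,.008*k,0],p+[0,0,.2*k]])
        r=minimize(f,p,method="Nelder-Mead",options=dict(initial_simplex=s,xatol=1e-4,fatol=1e-4,maxiter=120));p=r.x
    return np.r_[r.x,r.fun]
E
python3 - <<'E'
from h import *
c=ctrl.get_calibration("top")
for n,uv in dict(pale=(319,233),light=(233,240),med=(147,216),deep=(406,208),medD=(218,276)).items(): print(n,ray(c,uv,.01).round(3))
im=cv2.imread("pics/top0.png")
# green squares
hsv=cv2.cvtColor(im,cv2.COLOR_BGR2HSV)
g=cv2.inRange(hsv,(45,60,30),(90,255,200));g[:140]=0;g[200:]=0;g[:,:190]=0;g[:,360:]=0
n,l,st,ce=cv2.connectedComponentsWithStats(g)
P=[]
for s,q in zip(st[1:],ce[1:]):
    if s[4]>100: P.append(ray(c,q,.018));print(s[4],q.round(1),P[-1].round(4))
cv2.imwrite("pics/topc.png",cv2.resize(im[140:300,120:430],None,fx=2.5,fy=2.5,interpolation=cv2.INTER_CUBIC))
for n,uv in dict(pale=(319,233),light=(233,240),med=(147,216),deep=(406,208)).items():
    u,v=uv;print(n,hsv[v-4:v+5:4,u-8:u+9:4].tolist())
E
```

```text
pale [ 0.486 -0.108  0.01 ]
light [0.463 0.115 0.01 ]
med [0.52 0.34 0.01]
deep [ 0.556 -0.335  0.01 ]
medD [0.369 0.151 0.01 ]
398 [313.7 166.9] [ 0.658  -0.0912  0.018 ]
399 [287.  168.9] [ 0.651  -0.0214  0.018 ]
401 [260.3 171. ] [0.6439 0.0482 0.018 ]
404 [233.6 173.1] [0.6369 0.1177 0.018 ]
pale [[[98, 30, 201], [98, 30, 201], [99, 30, 201], [99, 31, 188], [93, 16, 171]], [[96, 33, 156], [95, 28, 200], [99, 27, 191], [97, 26, 176], [90, 16, 156]], [[73, 13, 138], [98, 29, 200], [99, 30, 204], [98, 29, 205], [98, 29, 205]]]
light [[[104, 116, 184], [104, 116, 183], [104, 119, 163], [104, 114, 183], [39, 16, 109]], [[104, 119, 172], [104, 116, 176], [105, 108, 120], [104, 114, 183], [104, 112, 189]], [[101, 18, 112], [104, 114, 184], [103, 115, 187], [103, 115, 186], [104, 107, 174]]]
med [[[112, 205, 139], [112, 206, 147], [112, 203, 146], [112, 211, 70], [125, 52, 83]], [[112, 204, 101], [110, 139, 90], [111, 162, 104], [112, 200, 129], [112, 198, 144]], [[116, 80, 99], [112, 205, 147], [112, 203, 148], [112, 201, 150], [111, 204, 149]]]
deep [[[170, 26, 30], [118, 227, 18], [116, 190, 59], [116, 196, 82], [116, 178, 76]], [[116, 197, 75], [116, 187, 64], [118, 162, 41], [116, 201, 19], [116, 196, 61]], [[116, 181, 76], [115, 185, 76], [115, 207, 74], [115, 191, 60], [165, 19, 55]]]
```

View pics/topc.png

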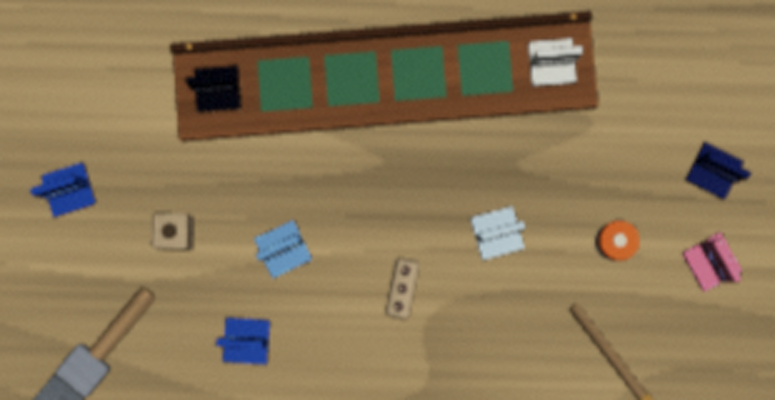

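```bash
cat >> h.py <<'E'
def bmask(im,uv,r):
    b=im.astype(float);d=(b[...,0]*1.0-b[...,2])/(b.sum(2)+8)
    m=np.clip((d+.06)/.1,0,1)   # soft blue-vs-wood
    k=np.zeros(m.shape);cv2.circle(k,tuple(int(round(x)) for x in uv),r,1,-1)
    m=m*k;n,l,st,ce=cv2.connectedComponentsWithStats((m>.3).astype(np.uint8))
    i=1+np.argmax(st[1:,4]);keep=cv2.dilate((l==i).astype(np.uint8),np.ones((3,3)))
    return m*keep
E
python3 - <<'E'
from h import *
ct,cs=ctrl.get_calibration("top"),ctrl.get_calibration("scene")
T,S=cv2.imread("pics/top0.png"),cv2.imread("pics/scene0.png")
for n,uv in dict(pale=(319,233),light=(233,240),med=(147,216),deep=(406,208)).items():
    p=ray(ct,uv,.01);us=proj(cs,[[p[0],p[1],.03]])[0]
    a,b=bmask(T,uv,20),bmask(S,us,25)
    for v in([(ct,a)],[(cs,b)],[(ct,a),(cs,b)]):
        r=fit(v,p[:2]);print(n,r[:2].round(4),np.rad2deg(r[2]).round(1),r[3].round(3))
E
```

```text
pale [ 0.4868 -0.1069] 17.1 0.114
pale [ 0.4847 -0.1082] 17.1 0.359
pale [ 0.4864 -0.1071] 18.0 0.481
light [0.465  0.1159] -63.3 0.073
light [0.465  0.1161] 32.8 0.318
light [0.465  0.1158] 27.2 0.368
med [0.5224 0.342 ] 19.4 0.049
med [0.5229 0.3421] 23.7 0.086
med [0.5224 0.3421] 20.5 0.147
deep [ 0.5573 -0.3348] -28.3 0.141
deep [ 0.5575 -0.3353] -33.8 0.436
deep [ 0.5573 -0.3351] -33.0 0.602
```

```bash
cat >> h.py <<'E'
from scipy.spatial.transform import Rotation as Ro
def plan(x,y,z,a_deg,half=True):
    """shift in tool axes + turn (deg) to put TCP at xyz with tool y along tile x yaw a"""
    s=ctrl.sense();R=Ro.from_rotvec(s["tcp_rot"]).as_matrix()
    sh=R.T@(np.array([x,y,z])-s["eef_pos"])
    psi=np.rad2deg(np.arctan2(R[1,0],R[0,0]))
    d=(a_deg+90-psi+90)%180-90 if half else (a_deg+90-psi+180)%360-180
    print("t %.2f"%s["clock"],"tcp",s["eef_pos"].round(4),"yaw(tile) %.2f"%(psi-90),"tilt",R[:,2].round(4),"SHIFT",sh.round(4),"TURN %.2f"%-d,"w %.4f f %.1f"%(s["gripper_width"],s["gripper_force"]))
E
python3 - <<'E'
from h import *
c=ctrl.get_calibration("wrist");s=ctrl.sense();R=Ro.from_rotvec(s["tcp_rot"]).as_matrix()
print("cam in tool",(R.T@(-c["R"].T@c["t"]-s["eef_pos"])).round(4),"axis",(R.T@c["R"][2]).round(3),c["camera_matrix"][0,0])
plan(.5224,.342,.14,20)
E
```

```text
cam in tool [ 0.0745 -0.0005 -0.1718] axis [-0.293  0.001  0.956] 335.6025288735581
t 0.10 tcp [0.1708 0.5488 0.2016] yaw(tile) 72.71 tilt [-5.e-04 -1.e-03 -1.e+00] SHIFT [-0.3972 -0.0929  0.0617] TURN 52.71 w 0.0851 f 0.0
```

```bash
python3 -m jog '[[[-0.397,-0.093,0.062],52.7],[[-0.397,-0.093,0.062],52.7],[[-0.397,-0.093,0.062],52.7],[[-0.397,-0.093,0.062],52.7],[[-0.397,-0.093,0.062],52.7],[[-0.397,-0.093,0.062],52.7],[[-0.397,-0.093,0.062],52.7],[[-0.397,-0.093,0.062],52.7],[[-0.397,-0.093,0.062],52.7],[[-0.397,-0.093,0.062],52.7],[[-0.397,-0.093,0.062],52.7],[[-0.397,-0.093,0.062],52.7]]' -0.3
python3 - <<'E'
from h import *
c=ctrl.get_calibration("wrist");im=ctrl.capture("wrist");cv2.imwrite("pics/w1.png",im)
plan(.5224,.342,.031,20)
print(proj(c,[[.5224,.342,.035]]))
E
```

```text
clock: 1.1
eef_pos: [0.5234, 0.3407, 0.1389]
tcp_rot: [-1.805, -2.57, 0.003]
ft_force: [-0.9, 0.2, 0.0]
gripper_width: 0.0555
gripper_force: 0.0
t 1.15 tcp [0.5224 0.3417 0.1395] yaw(tile) 19.93 tilt [-1.3e-03 -4.0e-04 -1.0e+00] SHIFT [0.0003 0.0002 0.1085] TURN -0.07 w 0.0555 f 0.0
[[279.66457462 194.66951458]]
```

View pics/w1.png

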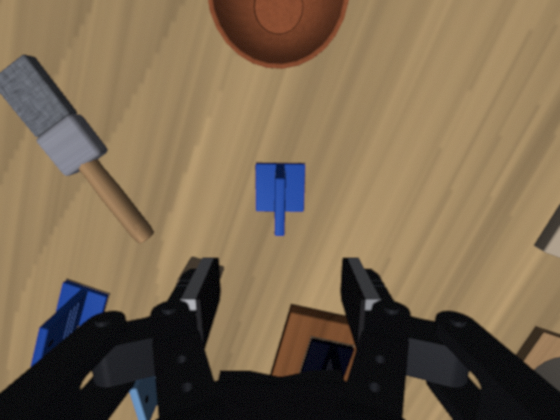

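The wrist view shows the medium tile at (280,195), square with and centred between the fingers. I'll refine it with a wrist fit.

```bash
cat >> h.py <<'E'
def wfit(x,y,a,save=None):
    c=ctrl.get_calibration("wrist");im=ctrl.capture("wrist")
    if save: cv2.imwrite(save,im)
    uv=proj(c,[[x,y,.03]])[0];m=bmask(im,uv,60)
    r=fit([(c,m)],(x,y),yaws=np.deg2rad([a-4,a,a+4]));print("wfit",r[:2].round(4),np.rad2deg(r[2]).round(2),r[3].round(3));return r[0],r[1],np.rad2deg(r[2])
E
python3 - <<'E'
from h import *
r=wfit(.5224,.342,20);plan(r[0],r[1],.031,r[2])
E
```

```text
wfit [0.5227 0.3408] 19.13 0.029
t 1.20 tcp [0.5218 0.3424 0.1399] yaw(tile) 20.00 tilt [-8.e-04 -1.e-04 -1.e+00] SHIFT [-0.0018  0.0004  0.1089] TURN 0.87 w 0.0557 f 0.0
```

```bash
python3 -m jog '[[[-0.0015,0.0004,0.03],0.9],[[-0.0015,0.0004,0.06],0.9],[[-0.0015,0.0004,0.085],0.9],[[-0.0015,0.0004,0.1],0.9],[[-0.0015,0.0004,0.109],0.9],[[-0.0015,0.0004,0.109],0.9]]' 
python3 -m jog '[[[0,0,0],0],[[0,0,0],0],[[0,0,0],0],[[0,0,0],0]]' 1 35
python3 -m jog '[[[0,0,0],0],[[0,0,0],0]]'
python3 -c "
from h import *
plan(.5224,.342,.031,19)"
```

```text
clock: 1.7
eef_pos: [0.5217, 0.3413, 0.0298]
tcp_rot: [-1.82, -2.56, 0.003]
ft_force: [-0.1, -0.0, 0.3]
gripper_width: 0.0555
gripper_force: 0.0
clock: 2.03
eef_pos: [0.5236, 0.3412, 0.0323]
tcp_rot: [1.821, 2.559, 0.002]
ft_force: [-1.2, -1.3, 4.9]
gripper_width: 0.0072
gripper_force: 15.4
clock: 2.2
eef_pos: [0.5235, 0.3411, 0.0323]
tcp_rot: [1.822, 2.559, 0.002]
ft_force: [-2.4, 0.7, 7.0]
gripper_width: 0.0066
gripper_force: 37.8
t 2.20 tcp [0.5235 0.3411 0.0323] yaw(tile) 19.11 tilt [ 1.e-03  6.e-04 -1.e+00] SHIFT [ 0.0012 -0.0008  0.0013] TURN 0.11 w 0.0066 f 37.8
```

```bash
python3 -c "
from h import *
plan(.6439,.0482,.16,5.77)"
```

```text
t 2.20 tcp [0.5235 0.3411 0.0323] yaw(tile) 19.11 tilt [ 1.e-03  6.e-04 -1.e+00] SHIFT [-0.3162  0.018  -0.1278] TURN 13.34 w 0.0066 f 37.8
```

```bash
python3 -m jog '[[[0,0,-0.02],0],[[0,0,-0.05],0],[[0,0,-0.09],0],[[-0.03,0.002,-0.128],2],[[-0.065,0.004,-0.128],4],[[-0.105,0.006,-0.128],6],[[-0.145,0.008,-0.128],8],[[-0.185,0.01,-0.128],10],[[-0.225,0.012,-0.128],12],[[-0.265,0.015,-0.128],13.3],[[-0.3,0.018,-0.128],13.3],[[-0.316,0.018,-0.128],13.3]]'
python3 -m jog '[[[0,0,0],0],[[0,0,0],0]]'
python3 - <<'E'
from h import *
ct=ctrl.get_calibration("top")
for n in("wrist","top"):
    cv2.imwrite(f"pics/m2{n}.png",ctrl.capture(n))
c=ctrl.get_calibration("wrist");m=cv2.imread("pics/m2wrist.png")
s=ctrl.sense();p=s["eef_pos"]
uv=proj(c,[[p[0],p[1],p[2]]])[0];print(uv)
r=fit([(c,bmask(m,uv,60))],p[:2],zb=p[2]-.032,yaws=np.deg2rad([2,6,10]));print("in hand",r.round(4),np.rad2deg(r[2]))
plan(.6439,.0482,.06,5.77)
E
```

```text
clock: 3.2
eef_pos: [0.6449, 0.0441, 0.1593]
tcp_rot: [2.109, 2.327, -0.001]
ft_force: [0.1, -0.4, 0.7]
gripper_width: 0.0066
gripper_force: 36.9
clock: 3.37
eef_pos: [0.6437, 0.0476, 0.1592]
tcp_rot: [-2.108, -2.329, 0.0]
ft_force: [-0.9, 1.2, -1.6]
gripper_width: 0.0068
gripper_force: 36.9
[279.71338542 245.31962661]
in hand [0.643  0.049  0.1079 0.3032] 6.182330110956273
t 3.47 tcp [0.6434 0.0491 0.1594] yaw(tile) 5.85 tilt [ 0.e+00  2.e-04 -1.e+00] SHIFT [-0.001   0.0004  0.0994] TURN 0.08 w 0.0067 f 36.9
```

View pics/m2wrist.png

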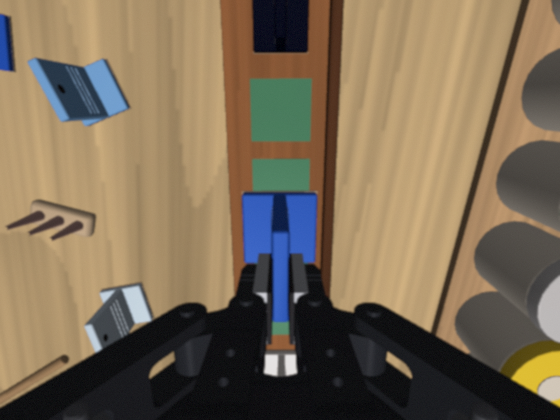

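The tile hangs square in the fingers above mark 2, with mark 1 visible at (281,110). I'll cross-check the mark estimate using mark 1 while I lower the tile.

```bash
python3 - <<'E'
from h import *
c=ctrl.get_calibration("wrist");m=cv2.imread("pics/m2wrist.png")
g=cv2.inRange(cv2.cvtColor(m,cv2.COLOR_BGR2HSV),(45,60,30),(90,255,200));g[150:]=0;g[:70]=0;g[:,:240]=0;g[:,320:]=0
k=max(cv2.findContours(g,0,1)[0],key=cv2.contourArea)
q=np.array([ray(c,p[0],.018)[:2] for p in k],np.float32);print(cv2.minAreaRect(q*1000))
E
python3 -m jog '[[[0,0,0.03],0],[[-0.0005,0,0.06],0],[[-0.001,0.0004,0.085],0],[[-0.001,0.0004,0.098],0],[[-0.001,0.0004,0.103],0],[[-0.001,0.0004,0.106],0]]'
python3 -c "
from h import *
plan(.6439,.0482,.0503,5.77);print(ctrl.sense()['ft_force'])"
```

```text
((636.6907958984375, 118.71826934814453), (53.304935455322266, 52.48023986816406), 5.842962265014648)
clock: 3.97
eef_pos: [0.6441, 0.048, 0.0534]
tcp_rot: [-2.105, -2.332, 0.0]
ft_force: [0.6, -0.4, 0.2]
gripper_width: 0.0066
gripper_force: 36.9
t 3.97 tcp [0.6441 0.048  0.0534] yaw(tile) 5.86 tilt [-1.e-04 -0.e+00 -1.e+00] SHIFT [ 0.0002 -0.0002  0.0031] TURN 0.09 w 0.0066 f 36.9
[ 0.56298769 -0.41678306  0.16355424]
```

```bash
python3 -m jog '[[[0,0,0.001],0],[[0,0,0.002],0],[[0,0,0.0025],0],[[0,0,0.003],0],[[0,0,0.003],0]]'
```

```text
clock: 4.38
eef_pos: [0.6444, 0.0472, 0.0508]
tcp_rot: [2.106, 2.331, 0.001]
ft_force: [-0.6, -0.1, -1.6]
gripper_width: 0.0071
gripper_force: 36.9
```

```bash
python3 -m jog '[[[0,0,0.0005],0],[[0,0,0.001],0],[[0,0,0.001],0]]'
```

```text
clock: 4.63
eef_pos: [0.6445, 0.0472, 0.0503]
tcp_rot: [2.105, 2.33, 0.001]
ft_force: [-4.0, -0.4, 8.9]
gripper_width: 0.0063
gripper_force: 38.0
```

```bash
python3 -m jog '[[[0,0,0],0],[[0,0,0],0],[[0,0,0],0],[[0,0,0],0],[[0,0,0],0]]' -0.3
python3 -m jog '[[[0,0,-0.01],0],[[0,0,-0.04],0],[[0,0,-0.075],0],[[0,0,-0.105],0],[[0,0,-0.11],0]]'
python3 - <<'E'
from h import *
c=ctrl.get_calibration("wrist");m=ctrl.capture("wrist");cv2.imwrite("pics/p2.png",m)
uv=proj(c,[[.644,.048,.05]])[0]
r=fit([(c,bmask(m,uv,70))],(.644,.048),zb=.018,yaws=np.deg2rad([2,6,10]));print(r.round(4),np.rad2deg(r[2]))
plan(.465,.116,.14,27)
E
```

```text
clock: 5.05
eef_pos: [0.6441, 0.0472, 0.0491]
tcp_rot: [-2.106, -2.331, 0.0]
ft_force: [-0.8, 0.1, 0.1]
gripper_width: 0.0555
gripper_force: 0.0
clock: 5.47
eef_pos: [0.646, 0.0472, 0.166]
tcp_rot: [2.102, 2.327, 0.008]
ft_force: [1.7, 0.5, 0.6]
gripper_width: 0.0552
gripper_force: 0.0
[0.6443 0.0484 0.0771 0.4522] 4.417607478634041
t 5.52 tcp [0.6457 0.0472 0.1644] yaw(tile) 5.81 tilt [ 6.5e-03 -4.0e-04 -1.0e+00] SHIFT [ 0.0867 -0.1729  0.0232] TURN -21.19 w 0.0556 f 0.0
```

View pics/p2.png

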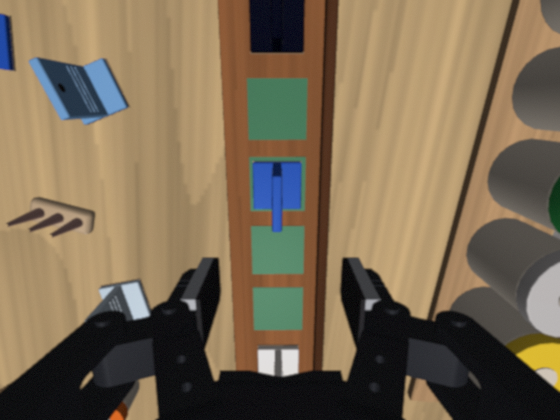

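The medium tile stands centred on mark 2 at (277,186). Next is the light tile.

```bash
python3 -m jog '[[[0.03,-0.06,0],-7],[[0.06,-0.12,0.01],-14],[[0.087,-0.173,0.02],-21.2],[[0.087,-0.173,0.023],-21.2],[[0.087,-0.173,0.023],-21.2],[[0.087,-0.173,0.023],-21.2],[[0.087,-0.173,0.023],-21.2],[[0.087,-0.173,0.023],-21.2],[[0.087,-0.173,0.023],-21.2],[[0.087,-0.173,0.023],-21.2]]'
python3 -c "
from h import *
r=wfit(.465,.116,27,'pics/w3.png');plan(r[0],r[1],.031,r[2])"
```

```text
clock: 6.35
eef_pos: [0.4639, 0.1159, 0.136]
tcp_rot: [-1.642, -2.678, 0.001]
ft_force: [0.9, -0.4, -0.5]
gripper_width: 0.0553
gripper_force: 0.0
wfit [0.4657 0.1146] 26.76 0.029
t 6.40 tcp [0.4638 0.1159 0.136 ] yaw(tile) 26.97 tilt [-5.e-04 -2.e-04 -1.e+00] SHIFT [-0.002   0.0011  0.105 ] TURN 0.21 w 0.0559 f 0.0
```

```bash
python3 -m jog '[[[-0.0018,0.001,0.03],0.2],[[-0.0018,0.001,0.06],0.2],[[-0.0018,0.001,0.085],0.2],[[-0.0018,0.001,0.1],0.2],[[-0.0018,0.001,0.105],0.2],[[-0.0018,0.001,0.105],0.2]]' 
python3 -m jog '[[[0,0,0],0],[[0,0,0],0],[[0,0,0],0],[[0,0,0],0],[[0,0,0],0],[[0,0,0],0]]' 1 35
python3 -c "
from h import *
plan(.651,-.0214,.16,5.77)"
```

```text
clock: 6.9
eef_pos: [0.4646, 0.1149, 0.0302]
tcp_rot: [-1.646, -2.674, 0.002]
ft_force: [-0.4, -0.5, 0.6]
gripper_width: 0.0557
gripper_force: 0.0
clock: 7.4
eef_pos: [0.4655, 0.1152, 0.0322]
tcp_rot: [1.645, 2.675, 0.001]
ft_force: [-1.4, 0.1, 6.1]
gripper_width: 0.0068
gripper_force: 36.5
t 7.40 tcp [0.4655 0.1152 0.0322] yaw(tile) 26.81 tilt [ 1.4e-03 -1.0e-04 -1.0e+00] SHIFT [-0.2057  0.1042 -0.1276] TURN 21.04 w 0.0068 f 36.5
```

```bash
python3 -m jog '[[[0,0,-0.02],0],[[0,0,-0.05],0],[[0,0,-0.09],0],[[-0.02,0.01,-0.128],4],[[-0.05,0.025,-0.128],10],[[-0.085,0.043,-0.128],16],[[-0.12,0.06,-0.128],21],[[-0.155,0.078,-0.128],21],[[-0.185,0.093,-0.128],21],[[-0.206,0.104,-0.128],21],[[-0.206,0.104,-0.128],21],[[-0.206,0.104,-0.128],21]]'
python3 -m jog '[[[-0.206,0.104,-0.128],21]]' 2>/dev/null >/dev/null; python3 -c "
from h import *
plan(.651,-.0214,.06,5.77)"
```

```text
clock: 8.4
eef_pos: [0.651, -0.0225, 0.1586]
tcp_rot: [-2.107, -2.329, 0.001]
ft_force: [-0.3, 0.7, -0.9]
gripper_width: 0.0067
gripper_force: 35.6
t 8.48 tcp [ 0.6665 -0.0479  0.1757] yaw(tile) -0.99 tilt [-0.0079  0.003  -1.    ] SHIFT [ 0.0259 -0.015   0.1159] TURN -6.76 w 0.0074 f 35.6
```

That extra row was relative to a fresh start, so the arm overshot by one step. No harm done; I'll settle and correct it.

```bash
python3 -m jog '[[[0.026,-0.015,0.016],-6.8],[[0.026,-0.015,0.016],-6.8],[[0.026,-0.015,0.016],-6.8],[[0.026,-0.015,0.016],-6.8]]';python3 -c "
from h import *
plan(.651,-.0214,.0533,5.77)"
```

```text
clock: 8.82
eef_pos: [0.6554, -0.0255, 0.1639]
tcp_rot: [2.113, 2.324, -0.0]
ft_force: [1.2, 0.1, -0.5]
gripper_width: 0.0066
gripper_force: 35.6
t 8.82 tcp [ 0.6554 -0.0255  0.1639] yaw(tile) 5.45 tilt [ 1.e-04 -2.e-04 -1.e+00] SHIFT [ 0.0045 -0.004   0.1106] TURN -0.32 w 0.0066 f 35.6
```

```bash
python3 -m jog '[[[0.0045,-0.004,0.01],-0.3],[[0.0045,-0.004,0.035],-0.3],[[0.0045,-0.004,0.065],-0.3],[[0.0045,-0.004,0.09],-0.3],[[0.0045,-0.004,0.103],-0.3],[[0.0045,-0.004,0.109],-0.3],[[0.0045,-0.004,0.109],-0.3],[[0.0045,-0.004,0.109],-0.3]]';python3 -c "
from h import *
plan(.651,-.0214,.0505,5.77)"
```

```text
clock: 9.48
eef_pos: [0.6521, -0.0222, 0.0558]
tcp_rot: [2.107, 2.329, 0.001]
ft_force: [-1.1, 0.2, -1.0]
gripper_width: 0.0068
gripper_force: 35.5
t 9.48 tcp [ 0.6521 -0.0222  0.0558] yaw(tile) 5.74 tilt [ 1.4e-03 -3.0e-04 -1.0e+00] SHIFT [ 0.0009 -0.0011  0.0053] TURN -0.03 w 0.0068 f 35.5
```

```bash
python3 -m jog '[[[0.0005,-0.0007,0.0015],0],[[0.0005,-0.0007,0.003],0],[[0.0005,-0.0007,0.004],0],[[0.0005,-0.0007,0.0045],0],[[0.0005,-0.0007,0.0045],0]]'
```

```text
clock: 9.9
eef_pos: [0.6509, -0.0216, 0.0502]
tcp_rot: [2.107, 2.33, 0.0]
ft_force: [-0.4, -0.2, 0.6]
gripper_width: 0.0069
gripper_force: 35.8
```

```bash
python3 -m jog '[[[0,0,0.0005],0],[[0,0,0.001],0],[[0,0,0.001],0]]'
```

```text
clock: 10.15
eef_pos: [0.6512, -0.0217, 0.0502]
tcp_rot: [2.106, 2.329, 0.001]
ft_force: [-4.6, 0.5, 11.9]
gripper_width: 0.007
gripper_force: 37.1
```

Contact. Release, rise, then move to the pale tile.

```bash
python3 -m jog '[[[0,0,0],0],[[0,0,0],0],[[0,0,0],0],[[0,0,0],0],[[0,0,0],0]]' -0.3
python3 -m jog '[[[0,0,-0.01],0],[[0,0,-0.04],0],[[0,0,-0.075],0],[[0,0,-0.105],0],[[0,0,-0.11],0],[[0,0,-0.11],0]]'
python3 - <<'E'
from h import *
c=ctrl.get_calibration("wrist");m=ctrl.capture("wrist");cv2.imwrite("pics/p3.png",m)
uv=proj(c,[[.651,-.0214,.05]])[0]
r=fit([(c,bmask(m,uv,45))],(.651,-.0214),zb=.018,yaws=np.deg2rad([2,6,10]));print(r.round(4),np.rad2deg(r[2]))
plan(.4866,-.107,.14,17.3)
E
```

```text
clock: 10.57
eef_pos: [0.6507, -0.0216, 0.0488]
tcp_rot: [-2.107, -2.33, 0.0]
ft_force: [0.7, 0.5, 0.7]
gripper_width: 0.0554
gripper_force: 0.0
clock: 11.07
eef_pos: [0.6518, -0.0218, 0.1623]
tcp_rot: [2.105, 2.327, 0.004]
ft_force: [0.0, -0.0, -0.9]
gripper_width: 0.0553
gripper_force: 0.0
[ 0.6508 -0.0198  0.1065  0.2236] 6.10217031394533
t 11.12 tcp [ 0.651  -0.0217  0.1599] yaw(tile) 5.75 tilt [ 1.6e-03 -3.0e-04 -1.0e+00] SHIFT [-0.0684 -0.1722  0.0197] TURN -11.55 w 0.0553 f 0.0
```

View pics/p3.png

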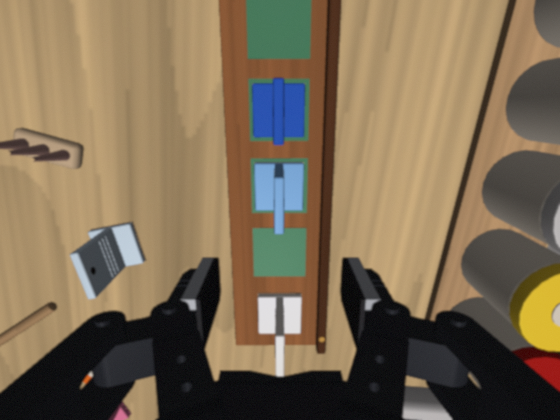

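The light tile is centred on mark 3 at (278,187). Now the pale one.

```bash
python3 -m jog '[[[-0.015,-0.035,0],-3],[[-0.03,-0.075,0],-6],[[-0.045,-0.115,0.01],-9],[[-0.06,-0.15,0.015],-11.5],[[-0.068,-0.172,0.02],-11.5],[[-0.068,-0.172,0.02],-11.5],[[-0.068,-0.172,0.02],-11.5],[[-0.068,-0.172,0.02],-11.5]]'
python3 -c "
from h import *
r=wfit(.4866,-.107,17.3,'pics/w4.png');plan(r[0],r[1],.031,r[2])"
```

```text
clock: 11.78
eef_pos: [0.4866, -0.1064, 0.1385]
tcp_rot: [-1.863, -2.528, 0.0]
ft_force: [-0.2, 0.7, -0.5]
gripper_width: 0.0556
gripper_force: 0.0
wfit [ 0.4868 -0.1081] 17.25 0.082
t 11.83 tcp [ 0.4869 -0.1062  0.1385] yaw(tile) 17.26 tilt [-5.e-04  2.e-04 -1.e+00] SHIFT [-0.0018 -0.0007  0.1075] TURN 0.00 w 0.0557 f 0.0
```

```bash
python3 -m jog '[[[-0.001,-0.0005,0.03],0],[[-0.001,-0.0005,0.06],0],[[-0.001,-0.0005,0.085],0],[[-0.001,-0.0005,0.1],0],[[-0.001,-0.0005,0.107],0],[[-0.001,-0.0005,0.107],0]]' 
python3 -m jog '[[[0,0,0],0],[[0,0,0],0],[[0,0,0],0],[[0,0,0],0],[[0,0,0],0],[[0,0,0],0]]' 1 35
python3 -c "
from h import *
plan(.658,-.0912,.16,5.77)"
```

```text
clock: 12.33
eef_pos: [0.486, -0.1069, 0.0304]
tcp_rot: [-1.861, -2.528, 0.001]
ft_force: [0.5, 0.3, 0.0]
gripper_width: 0.0556
gripper_force: 0.0
clock: 12.83
eef_pos: [0.4868, -0.1078, 0.0329]
tcp_rot: [1.862, 2.528, 0.001]
ft_force: [-0.4, 0.2, 6.0]
gripper_width: 0.0068
gripper_force: 36.4
t 12.83 tcp [ 0.4868 -0.1078  0.0329] yaw(tile) 17.24 tilt [ 1.5e-03 -7.0e-04 -1.0e+00] SHIFT [-0.035   0.1686 -0.1268] TURN 11.47 w 0.0068 f 36.4
```

```bash
python3 -m jog '[[[0,0,-0.02],0],[[0,0,-0.05],0],[[0,0,-0.09],0],[[-0.005,0.02,-0.127],3],[[-0.012,0.055,-0.127],6],[[-0.02,0.09,-0.127],9],[[-0.027,0.125,-0.127],11.5],[[-0.033,0.155,-0.127],11.5],[[-0.035,0.169,-0.127],11.5],[[-0.035,0.169,-0.127],11.5],[[-0.035,0.169,-0.127],11.5],[[-0.035,0.169,-0.127],11.5]]'
python3 -c "
from h import *
plan(.658,-.0912,.0533,5.77)"
```

```text
clock: 13.83
eef_pos: [0.6575, -0.091, 0.1591]
tcp_rot: [-2.107, -2.33, 0.0]
ft_force: [-0.4, 0.7, -0.0]
gripper_width: 0.0068
gripper_force: 35.5
t 13.83 tcp [ 0.6575 -0.091   0.1591] yaw(tile) 5.75 tilt [-3.e-04 -2.e-04 -1.e+00] SHIFT [-0.0002  0.0005  0.1058] TURN -0.02 w 0.0068 f 35.5
```

```bash
python3 -m jog '[[[0,0,0.03],0],[[0,0.0003,0.06],0],[[0,0.0003,0.085],0],[[0,0.0003,0.099],0],[[0,0.0003,0.105],0],[[0,0.0003,0.106],0],[[0,0.0003,0.107],0],[[0,0.0003,0.107],0]]'
python3 -m jog '[[[0,0,0.0005],0],[[0,0,0.001],0],[[0,0,0.0015],0],[[0,0,0.0015],0]]'
```

```text
clock: 14.5
eef_pos: [0.6588, -0.0912, 0.0534]
tcp_rot: [2.106, 2.328, 0.001]
ft_force: [0.4, 0.2, -0.6]
gripper_width: 0.0066
gripper_force: 35.5
clock: 14.83
eef_pos: [0.6586, -0.0909, 0.051]
tcp_rot: [2.107, 2.329, 0.001]
ft_force: [-0.1, 1.3, 3.6]
gripper_width: 0.0067
gripper_force: 36.1
```

```bash
python3 -m jog '[[[0,0,0.0004],0],[[0,0,0.0004],0]]'
python3 -m jog '[[[0,0,0],0],[[0,0,0],0],[[0,0,0],0],[[0,0,0],0],[[0,0,0],0]]' -0.3
python3 -m jog '[[[0,0,-0.01],0],[[0,0,-0.04],0],[[0,0,-0.075],0],[[0,0,-0.105],0],[[0,0,-0.11],0],[[0,0,-0.11],0]]'
python3 - <<'E'
from h import *
c=ctrl.get_calibration("wrist");m=ctrl.capture("wrist");cv2.imwrite("pics/p4.png",m)
plan(.5573,-.335,.14,-30)
E
```

```text
clock: 15.0
eef_pos: [0.6587, -0.0909, 0.0509]
tcp_rot: [2.107, 2.329, 0.001]
ft_force: [-2.4, 1.2, 8.3]
gripper_width: 0.0068
gripper_force: 36.7
clock: 15.42
eef_pos: [0.6583, -0.0909, 0.0499]
tcp_rot: [-2.107, -2.33, 0.0]
ft_force: [0.8, 0.1, 0.2]
gripper_width: 0.0557
gripper_force: 0.0
clock: 15.92
eef_pos: [0.6593, -0.0911, 0.1635]
tcp_rot: [2.104, 2.327, 0.003]
ft_force: [0.6, 0.3, -0.6]
gripper_width: 0.0553
gripper_force: 0.0
t 15.97 tcp [ 0.6586 -0.091   0.1611] yaw(tile) 5.74 tilt [ 1.6e-03 -5.0e-04 -1.0e+00] SHIFT [-0.2326 -0.1253  0.0211] TURN 35.74 w 0.0559 f 0.0
```

View pics/p4.png

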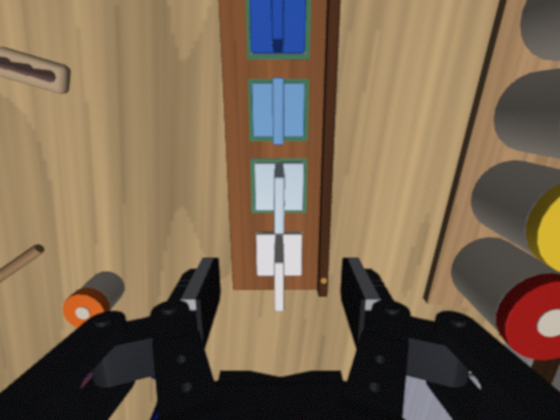

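The pale tile is centred on mark 4 at (278,187). Now the deep tile.

```bash
python3 -m jog '[[[-0.03,-0.016,0],5],[[-0.065,-0.035,0],11],[[-0.1,-0.054,0],17],[[-0.135,-0.073,0],23],[[-0.17,-0.092,0.005],29],[[-0.2,-0.108,0.012],34],[[-0.225,-0.12,0.02],35.7],[[-0.233,-0.125,0.021],35.7],[[-0.233,-0.125,0.021],35.7],[[-0.233,-0.125,0.021],35.7],[[-0.233,-0.125,0.021],35.7]]'
python3 -c "
from h import *
r=wfit(.5573,-.335,-30,'pics/w5.png');plan(r[0],r[1],.031,r[2])"
```

```text
clock: 16.88
eef_pos: [0.5577, -0.3341, 0.1388]
tcp_rot: [-2.718, -1.573, 0.0]
ft_force: [-0.6, 0.3, 0.6]
gripper_width: 0.0558
gripper_force: 0.0
wfit [ 0.5575 -0.3364] -26.69 0.094
t 16.93 tcp [ 0.5578 -0.334   0.139 ] yaw(tile) -29.86 tilt [-1.e-04  2.e-04 -1.e+00] SHIFT [-0.0022  0.0009  0.108 ] TURN -3.17 w 0.0555 f 0.0
```

View pics/w5.png

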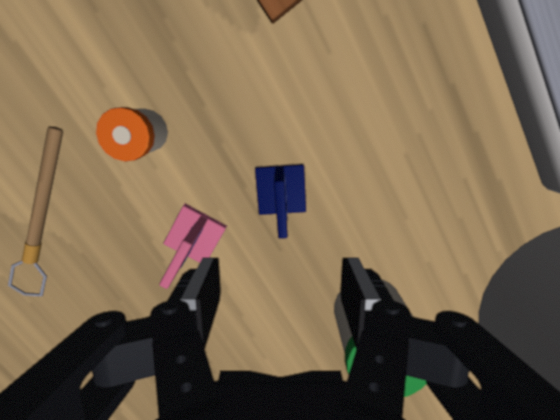

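The deep tile is at (281,195), about 3° off the fingers. I'll correct that while descending.

```bash
python3 -m jog '[[[-0.0013,0.0007,0.03],-3],[[-0.0013,0.0007,0.06],-3],[[-0.0013,0.0007,0.085],-3],[[-0.0013,0.0007,0.1],-3],[[-0.0013,0.0007,0.108],-3],[[-0.0013,0.0007,0.108],-3]]' 
python3 -m jog '[[[0,0,0],0],[[0,0,0],0],[[0,0,0],0],[[0,0,0],0],[[0,0,0],0],[[0,0,0],0]]' 1 35
python3 -c "
from h import *
plan(.6369,.1177,.2,5.77)"
```

```text
clock: 17.43
eef_pos: [0.5571, -0.3354, 0.0296]
tcp_rot: [-2.675, -1.643, 0.001]
ft_force: [-0.3, 0.1, -0.5]
gripper_width: 0.0556
gripper_force: 0.0
clock: 17.93
eef_pos: [0.5576, -0.3369, 0.0321]
tcp_rot: [2.677, 1.642, 0.001]
ft_force: [-1.5, 1.9, 6.5]
gripper_width: 0.0065
gripper_force: 38.4
t 17.93 tcp [ 0.5576 -0.3369  0.0321] yaw(tile) -26.96 tilt [ 1.e-03 -8.e-04 -1.e+00] SHIFT [ 0.4412 -0.1352 -0.1682] TURN -32.73 w 0.0065 f 38.4
```

```bash
python3 -m jog '[[[0,0,-0.02],0],[[0,0,-0.05],0],[[0,0,-0.09],0],[[0,0,-0.13],0],[[0.01,-0.003,-0.165],-3],[[0.04,-0.012,-0.168],-6],[[0.075,-0.023,-0.168],-9],[[0.11,-0.034,-0.168],-12],[[0.145,-0.045,-0.168],-16],[[0.18,-0.055,-0.168],-20],[[0.21,-0.064,-0.168],-20],[[0.22,-0.067,-0.168],-20]]'
python3 -c "
from h import *
plan(.6369,.1177,.16,5.77)"
```

```text
clock: 18.93
eef_pos: [0.5977, -0.1063, 0.1997]
tcp_rot: [2.349, 2.086, 0.002]
ft_force: [0.2, -0.9, 0.2]
gripper_width: 0.0063
gripper_force: 37.5
t 18.93 tcp [ 0.5977 -0.1063  0.1997] yaw(tile) -6.78 tilt [ 9.e-04  7.e-04 -1.e+00] SHIFT [0.2271 0.0125 0.0399] TURN -12.55 w 0.0063 f 37.5
```

```bash
python3 -m jog '[[[0.015,0.001,0],-2],[[0.045,0.002,0],-4],[[0.08,0.004,0],-6],[[0.115,0.006,0],-8],[[0.15,0.008,0],-10],[[0.185,0.01,0.01],-12.5],[[0.21,0.012,0.025],-12.5],[[0.227,0.0125,0.04],-12.5],[[0.227,0.0125,0.04],-12.5],[[0.227,0.0125,0.04],-12.5],[[0.227,0.0125,0.04],-12.5],[[0.227,0.0125,0.04],-12.5]]'
python3 -c "
from h import *
c=ctrl.get_calibration('wrist');m=ctrl.capture('wrist');cv2.imwrite('pics/h1.png',m)
plan(.6369,.1177,.0533,5.77)"
```

```text
clock: 19.93
eef_pos: [0.6376, 0.1124, 0.16]
tcp_rot: [2.112, 2.325, 0.001]
ft_force: [0.2, -0.2, -1.1]
gripper_width: 0.0067
gripper_force: 37.4
t 19.98 tcp [0.6376 0.1125 0.16  ] yaw(tile) 5.49 tilt [ 1.3e-03 -2.0e-04 -1.0e+00] SHIFT [ 0.0053 -0.0003  0.1067] TURN -0.28 w 0.0067 f 37.4
```

View pics/h1.png

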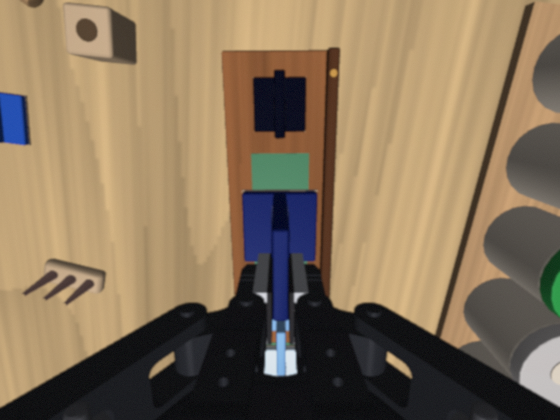

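The deep tile sits in the fingers just as the medium one did (foot edge at row 191). It needs a 5 mm correction along the rail.

```bash
python3 -m jog '[[[0.005,-0.0003,0.015],-0.3],[[0.005,-0.0003,0.035],-0.3],[[0.005,-0.0003,0.065],-0.3],[[0.005,-0.0003,0.09],-0.3],[[0.005,-0.0003,0.102],-0.3],[[0.005,-0.0003,0.106],-0.3],[[0.005,-0.0003,0.106],-0.3],[[0.005,-0.0003,0.106],-0.3]]'
python3 -c "
from h import *
plan(.6369,.1177,.0505,5.77)"
```

```text
clock: 20.65
eef_pos: [0.6372, 0.1183, 0.0546]
tcp_rot: [2.105, 2.33, 0.002]
ft_force: [0.6, 0.2, 0.5]
gripper_width: 0.0069
gripper_force: 37.4
t 20.65 tcp [0.6372 0.1183 0.0546] yaw(tile) 5.83 tilt [ 0.0019 -0.     -1.    ] SHIFT [-0.0005 -0.0003  0.0041] TURN 0.06 w 0.0069 f 37.4
```

```bash
python3 -m jog '[[[0,0,0.001],0],[[0,0,0.002],0],[[0,0,0.003],0],[[0,0,0.0035],0],[[0,0,0.0035],0]]'
```

```text
clock: 21.07
eef_pos: [0.6366, 0.1185, 0.0501]
tcp_rot: [2.105, 2.332, 0.001]
ft_force: [-1.7, -0.3, 4.5]
gripper_width: 0.0067
gripper_force: 38.1
```

```bash
python3 -m jog '[[[0,0,0.0004],0],[[0,0,0.0008],0],[[0,0,0.0008],0]]'
```

```text
clock: 21.32
eef_pos: [0.6368, 0.1185, 0.0501]
tcp_rot: [2.104, 2.331, 0.002]
ft_force: [-4.7, -0.6, 13.1]
gripper_width: 0.0069
gripper_force: 39.2
```

Contact. Release, rise, and back off so the top camera sees the rail.

```bash
python3 -m jog '[[[0,0,0],0],[[0,0,0],0],[[0,0,0],0],[[0,0,0],0],[[0,0,0],0]]' -0.3
python3 -m jog '[[[0,0,-0.01],0],[[0,0,-0.04],0],[[0,0,-0.075],0],[[0,0,-0.105],0],[[0,0,-0.13],0],[[0,0,-0.13],0]]'
python3 -m jog '[[[0,-0.03,0],0],[[0,-0.07,0],0],[[0,-0.11,0],0],[[0,-0.15,0],0],[[0,-0.19,0],0],[[0,-0.23,0],0],[[0,-0.26,0],0],[[0,-0.28,0],0],[[0,-0.28,0],0],[[0,-0.28,0],0]]'
python3 - <<'E'
from h import *
ct,cs=ctrl.get_calibration("top"),ctrl.get_calibration("scene")
T,S=ctrl.capture("top"),ctrl.capture("scene")
for n,(x,y) in dict(deep=(.6369,.1177),med=(.6439,.0482),light=(.651,-.0214),pale=(.658,-.0912)).items():
    uv=proj(ct,[[x,y,.04]])[0]
    m=bmask(T,uv,20)
    # green rim counts as blue>red: drop it
    h=cv2.cvtColor(T,cv2.COLOR_BGR2HSV);m[(h[...,0]<88)&(h[...,1]>60)]=0
    r=fit([(ct,m)],(x,y),zb=.018,yaws=np.deg2rad([2,6,10]));d=r[:2]-[x,y];print(n,(d*1000).round(1),"mm",np.rad2deg(r[2]).round(1),r[3].round(3))
a=cv2.resize(T[130:200,170:380],None,fx=3.7,fy=3.7,interpolation=2);b=cv2.resize(S[215:290,170:390],(a.shape[1],275),interpolation=2)
cv2.imwrite("pics/end.png",np.vstack([a,b]))
E
```

```text
clock: 21.73
eef_pos: [0.6363, 0.1185, 0.0485]
tcp_rot: [-2.105, -2.332, 0.001]
ft_force: [-0.8, 0.0, -0.8]
gripper_width: 0.0554
gripper_force: 0.0
clock: 22.23
eef_pos: [0.6381, 0.1186, 0.1855]
tcp_rot: [2.101, 2.328, 0.009]
ft_force: [0.8, -0.2, -0.4]
gripper_width: 0.0555
gripper_force: 0.0
clock: 23.07
eef_pos: [0.3576, 0.09, 0.1797]
tcp_rot: [2.104, 2.331, 0.002]
ft_force: [0.4, -0.5, -0.8]
gripper_width: 0.0554
gripper_force: 0.0
deep [-0.7  3. ] mm 5.6 0.076
med [0.2 0. ] mm 4.5 0.066
light [-0.2  0.5] mm 5.9 0.074
pale [0.8 1.6] mm 5.6 0.068
```

View pics/end.png

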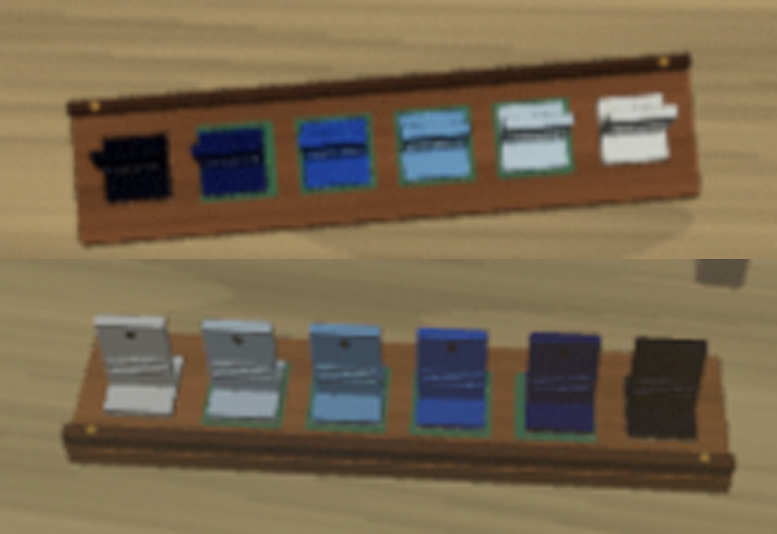

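The order is right and all four stand upright. The deep tile is about 2.5 mm toward +y, with a thicker green rim on its white-tile side. There is plenty of time, so I'll re-grip it and nudge it.

```bash
python3 -m jog '[[[0,0.03,0],0],[[0,0.07,0],0],[[0,0.11,0],0],[[0,0.15,0],0],[[0,0.19,0],0],[[0,0.23,0],0],[[0,0.26,0],0],[[0,0.28,0],0],[[0,0.28,0],0],[[0,0.28,0],0],[[0,0.28,0],0]]'
python3 - <<'E'
from h import *
m=ctrl.capture("wrist");c=ctrl.get_calibration("wrist");uv=proj(c,[[.637,.119,.05]])[0]
M=bmask(m,uv,45);h=cv2.cvtColor(m,cv2.COLOR_BGR2HSV);M[(h[...,0]<90)&(h[...,1]>60)]=0
r=fit([(c,M)],(.637,.119),zb=.018,yaws=np.deg2rad([2,6,10]));print(r.round(4),np.rad2deg(r[2]))
u,v=uv.astype(int);cv2.imwrite("pics/z.png",cv2.resize(m[v-60:v+60,u-70:u+70],None,fx=4,fy=4))
plan(.6367,.1185,.0497,5.77)
E
```

```text
clock: 24.08
eef_pos: [0.6363, 0.1185, 0.1778]
tcp_rot: [-2.105, -2.331, 0.002]
ft_force: [0.2, 0.2, -0.3]
gripper_width: 0.0556
gripper_force: 0.0
[0.636  0.1199 0.1043 0.1171] 5.9774821144144346
t 24.13 tcp [0.636  0.1185 0.1783] yaw(tile) 5.85 tilt [-8.e-04 -1.e-04 -1.e+00] SHIFT [-1.000e-04  8.000e-04  1.286e-01] TURN 0.08 w 0.0556 f 0.0
```

View pics/z.png

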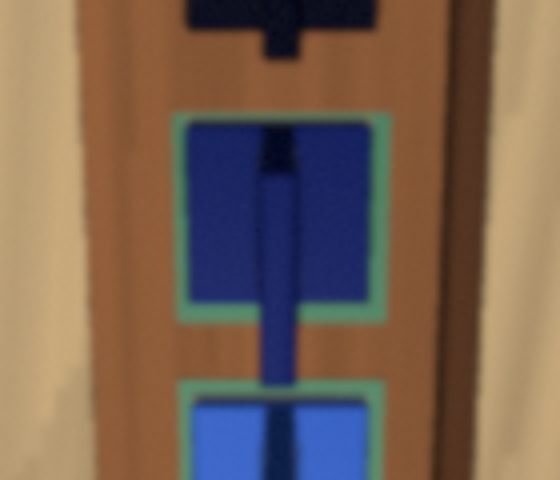

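The rim shows about 10 px at top against 20 px at bottom (about 4 px/mm). So I'll move it 2 mm along −y and 0.6 mm along +x.

```bash
python3 -m jog '[[[0,0.0005,0.03],0],[[0,0.0005,0.06],0],[[0,0.0005,0.09],0],[[0,0.0005,0.112],0],[[0,0.0005,0.124],0],[[0,0.0005,0.1285],0],[[0,0.0005,0.1285],0],[[0,0.0005,0.1285],0]]'
python3 -m jog '[[[0,0,0],0],[[0,0,0],0],[[0,0,0],0],[[0,0,0],0],[[0,0,0],0],[[0,0,0],0]]' 1 35
```

```text
clock: 24.8
eef_pos: [0.6374, 0.1186, 0.0518]
tcp_rot: [2.104, 2.331, 0.002]
ft_force: [0.7, 0.7, 0.3]
gripper_width: 0.0558
gripper_force: 0.0
clock: 25.3
eef_pos: [0.637, 0.1186, 0.0508]
tcp_rot: [2.105, 2.332, 0.0]
ft_force: [-2.8, -0.8, 6.1]
gripper_width: 0.0066
gripper_force: 37.4
```

```bash
python3 -m jog '[[[0,0,-0.001],0],[[0,0,-0.003],0],[[0,0,-0.004],0],[[-0.001,0.0003,-0.004],0],[[-0.002,0.0003,-0.004],0],[[-0.002,0.0003,-0.004],0],[[-0.002,0.0003,-0.004],0]]'
python3 -m jog '[[[0,0,0.001],0],[[0,0,0.002],0],[[0,0,0.003],0],[[0,0,0.003],0],[[0,0,0.003],0]]'
python3 -m jog '[[[0,0,0.0005],0],[[0,0,0.001],0],[[0,0,0.001],0]]'
```

```text
clock: 25.88
eef_pos: [0.6373, 0.1165, 0.0541]
tcp_rot: [-2.105, -2.332, 0.0]
ft_force: [0.3, 0.4, -0.5]
gripper_width: 0.0071
gripper_force: 36.6
clock: 26.3
eef_pos: [0.6373, 0.1166, 0.0511]
tcp_rot: [-2.105, -2.332, 0.0]
ft_force: [-0.3, 0.2, -0.9]
gripper_width: 0.0065
gripper_force: 36.6
clock: 26.55
eef_pos: [0.6376, 0.1166, 0.0508]
tcp_rot: [2.105, 2.331, 0.001]
ft_force: [-1.7, 0.3, 5.7]
gripper_width: 0.0068
gripper_force: 37.4
```

```bash
python3 -m jog '[[[0,0,0.0004],0],[[0,0,0.0004],0]]'
python3 -m jog '[[[0,0,0],0],[[0,0,0],0],[[0,0,0],0],[[0,0,0],0],[[0,0,0],0]]' -0.3
python3 -m jog '[[[0,0,-0.01],0],[[0,0,-0.04],0],[[0,0,-0.075],0],[[0,0,-0.105],0],[[0,0,-0.13],0],[[0,0,-0.13],0]]'
python3 -m jog '[[[0,-0.03,0],0],[[0,-0.07,0],0],[[0,-0.11,0],0],[[0,-0.15,0],0],[[0,-0.19,0],0],[[0,-0.23,0],0],[[0,-0.26,0],0],[[0,-0.28,0],0],[[0,-0.28,0],0],[[0,-0.28,0],0]]'
python3 - <<'E'
from h import *
ct=ctrl.get_calibration("top");T=ctrl.capture("top");h=cv2.cvtColor(T,cv2.COLOR_BGR2HSV)
for n,(x,y) in dict(deep=(.6369,.1177),med=(.6439,.0482),light=(.651,-.0214),pale=(.658,-.0912)).items():
    m=bmask(T,proj(ct,[[x,y,.04]])[0],20);m[(h[...,0]<88)&(h[...,1]>60)]=0
    r=fit([(ct,m)],(x,y),zb=.018,yaws=np.deg2rad([2,6,10]));print(n,((r[:2]-[x,y])*1000).round(1),np.rad2deg(r[2]).round(1))
cv2.imwrite("pics/end2.png",cv2.resize(T[130:200,170:380],None,fx=3.7,fy=3.7,interpolation=2))
E
```

```text
clock: 26.72
eef_pos: [0.6377, 0.1166, 0.0508]
tcp_rot: [2.105, 2.331, 0.001]
ft_force: [-3.0, -0.3, 9.7]
gripper_width: 0.0065
gripper_force: 37.8
clock: 27.13
eef_pos: [0.6373, 0.1166, 0.0497]
tcp_rot: [-2.105, -2.332, 0.0]
ft_force: [0.6, 0.1, -0.6]
gripper_width: 0.0556
gripper_force: 0.0
clock: 27.63
eef_pos: [0.6391, 0.1167, 0.1866]
tcp_rot: [2.101, 2.328, 0.009]
ft_force: [0.1, -0.7, 0.4]
gripper_width: 0.0557
gripper_force: 0.0
clock: 28.47
eef_pos: [0.3586, 0.0881, 0.1808]
tcp_rot: [2.104, 2.33, 0.003]
ft_force: [-0.4, -0.6, -0.6]
gripper_width: 0.0559
gripper_force: 0.0
deep [0.1 0.9] 6.1
med [-0.   0.3] 6.1
light [0.2 0.2] 5.1
pale [0.8 1.6] 5.5
```

View pics/end2.png

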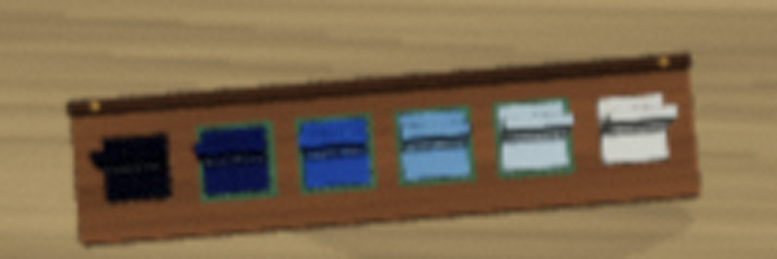

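All four tiles are now within about 2 mm of their squares' centres, and the end tiles haven't moved. I'm handing in.

```bash
python3 -c "
from rig import ctrl
print(ctrl.finish_job())"
```

```text
the job is handed in; nothing more can be done
None
```

The job is handed in: from the white end the rail runs pale, light, medium, deep to navy, each tile upright, within about 2 mm of its square's centre and about 1° of square by my last top-camera check, in about 28.5 s; the end tiles were left alone, and no verdict came back.

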